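# Dock the sample rack against its corner stop

### The job

Push the white tube rack along the bench into the aluminium corner stop, until its long side is flush against the fence and its end is flush against the end stop, and close the sliding keeper up against the rack's other end. Only push with the fingers, without shoving hard: the rack must stay flat on the bench, never lifted or tipped. Leave the other things on the bench where they are, and finish with the hand clear.

Things in the scene. Friction and masses are not known exactly. Their poses are not given: they have to be found in the camera images.
- rack: loose white sample-tube rack, a solid block 85 mm (its x) by 127 mm (its y) by 44 mm tall, 0.2 to 0.5 kg, with 4 by 6 wells and some blue caps that stand 3 mm proud; origin at the centre of its underside, z up. Too wide to grip; it slides on the bench.
- dock: aluminium L-shaped stop fixed to the bench, 32 mm tall. Origin at bench level on the fence's front face; x points into the fence (away from the robot), y along the fence to the end stop, z up. Fence face at x = 0, y = -220 to +180 mm, 20 mm thick; end stop face at y = +140 mm, reaching out to x = -90 mm. Open towards the robot. A fixed low tube rack stands over 60 mm behind the fence.
- home (a point): point of the dock where the centre of the rack's underside is when it is home: at x = -42.5, y = +76.5 mm, z = 0 in the dock's axes (rack's 127 mm side along the fence, its 85 mm end on the end stop)
- keeper (a joint): grey sliding keeper on the fence: slide in m along the dock's y towards the end stop, 0 = farthest open, range 0 to 0.18; its inner face is at y = -150 mm + value in the dock's axes, so it reads 0.163 when it closes up to a rack that is home. It slides with about 2 N friction and stays where it is left; it can push the rack along the fence before it.
- keeper_back (a point): centre of the keeper's outer face (with a black rubber patch), the one to push on, facing away from the end stop, 25 mm above the bench and 45 mm in front of the fence; the keeper is a block 90 mm deep (across the fence, from 2 mm to 92 mm in front of it), 30 mm along the fence, 52 mm tall
- bottle: amber reagent bottle, 62 mm across, 130 mm tall, standing; origin at the centre of its underside; a bystander, to be left alone
- timer: small black bench timer, 62 mm wide, 66 mm tall, standing; origin at the centre of its underside; a bystander, to be left alone
- beaker: glass beaker, 80 mm across, 95 mm tall; origin at the centre of its underside; a bystander, to be left alone
- tipbox: blue box of pipette tips with clear lid, 85 x 120 x 80 mm; origin at the centre of its underside; a bystander, to be left alone
- marker: marker pen lying on the bench, about 135 mm long, 18 mm thick, beside the end stop; origin under its middle; a bystander, to be left alone
- vial: small glass vial with white cap, 26 mm across, 54 mm tall, standing beyond the fence's keeper end; origin at the centre of its underside; a bystander, to be left alone

How it is judged:
By the outcome, as a careful person would: the job done as asked, in the order asked, and still so for the second after the job is handed in, with the robot touching nothing.
It also fails if it takes over 45 s, if anything falls off the work surface, if the arm or the gripper's body presses on something with over 40 N, if the wrist force passes 120 N, or if a joint passes its speed limit or range.

### The arm

A 7-joint arm with a two-finger parallel gripper is mounted at the origin on the work surface. World frame = base frame: x ahead of the robot, y to its left, z up, the work surface at z = 0. Lengths are in m, angles in rad, forces in N, time in s.
With the tool pointing down it reaches from about 0.375 to 0.925 m from the base axis. Payload 3.1 kg.
Tool frame: the origin (TCP) lies between the finger pads; the fingertips stand 19 mm ahead of it and the grasp point (between the pads) is the TCP; z points along the fingers, y is the direction in which the jaws open and shut (so a half turn about z gives the same grasp; the last joint's range is limited). The gripper opens to 85 mm and grips with 20 to 120 N. Pads are 22 mm wide; open, the fingers measure 114 mm over their backs; the gripper's body (76 mm by 85 mm) begins 54 mm behind the grasp point. The pads swing forward as they close: fully open they stand 13 mm farther back than shut.
Start: joints at [1.122, 0.383, 0.044, 1.598, -0.018, 1.161, -0.05], TCP at [0.223, -0.61, 0.25] pointing down, gripper open.
Joint ranges: [-2.61, 2.61], [-0.41, 2.15], [-1.48, 1.57], [0, 2.5], [-1.57, 4.71], [0.05, 1.97], [-2.85, 2.85]. Speed limits (rad/s): [2.79, 2.79, 3.14, 3.14, 3.14, 3.14, 3.14].

### API

Orientations are given as a unit quaternion [x, y, z, w].
In Python, from bench import move_ptp, movel, move_j, move_gripper, pause, inverse_kinematics, read_camera, camera_params, MotionError, sign_off, look_for, tip_of, read_time_s, read_qpos, read_joint_vel, read_effort, read_eef_pos, read_tcp_rot, read_ft_force, read_ft_torque, read_finger_gap gives the robot as it stands. Calls block until the motion is done:
- move_ptp(position, orientation): joint-space move of the TCP to a pose.
- movel(position, orientation=None, speed=0.15): straight line of the TCP; orientation=None keeps the orientation; speed is the mean speed in m/s.
- move_j(angles): joint-space move.
- move_gripper(opening, effort=None): finger opening in m; effort is the grip in N (None keeps the last); returns when the fingers have stopped.
- pause(seconds).
- inverse_kinematics(position, orientation): joint angles nearest the present ones, or None.
- read_camera(name): name is "side" or "top" or "wrist"; returns the picture (384x512x3 uint8, red, green, blue); there is no depth.
- camera_params(name): a dict with "K" (3x3 intrinsics, pixels), "camera_from_world" (4x4, takes a point from world to camera coordinates). Camera axes: x right, y down, z forward; pixel columns grow to the right and rows downward; lengths in m; the calibration is good to about 2 mm. A picture is of the moment at which its call begins: read the wrist's pose just before it. camera_params takes no time and is no camera call; for the wrist camera it gives the pose at the moment of the call.
A pose or a line that the arm cannot do raises MotionError and nothing moves.
- sign_off(): hands the job in, once; it reports no verdict.
Trained networks look in the newest picture that a camera, given by its name, has taken for a name from the list of things; names that differ only in an ending like _2 or _b are one class to them, and where a whole thing is asked for, a point or a joint stands for the part that bears it (a point fixed in the world has none). Each returns a list of dicts, best first, with "confidence" (0 to 1); they miss things now and then, are a little off and sometimes report something else, mostly with a low value. They report only what shows in the picture. A call takes as long as a camera call.
- look_for(camera, name): "at" ([column, row] in pixels, amid what is visible of it).
- tip_of(camera, name): "at" ([column, row] in pixels: a listed point, or the origin of a listed thing).
Readings, each from a call of its own:
- read_time_s(): time.
- read_qpos(): joint angles.
- read_joint_vel(): joint speeds.
- read_effort(): joint torques, N m.
- read_eef_pos(): TCP position.
- read_tcp_rot(): TCP orientation.
- read_ft_force(): force on the tool from outside, world axes, zero at the start.
- read_ft_torque(): the same for the moment, N m.
- read_finger_gap(): finger opening in m.
Only numpy, scipy, OpenCV 4.12 (cv2) and the standard library are available. Lean on these libraries where they do the work, as an engineer would, in place of code of your own. Each camera call takes 0.05 s, during which the arm holds its last target. There are 200 camera calls.

## Working session

There is one attempt and no reset: what is moved stays moved. The work goes in short steps, each a Python script; the robot and the scene stay as the last script left them, time stands still between calls to the robot, and variables do not carry over. Pictures are saved under pics/ and viewed, on a budget of 10 in all, crops included, one or two more only if the job needs it, and the job is handed in when it is done.

```bash
mkdir -p pics; cat > h.py <<'E'
import numpy as np, cv2
from bench import *
def ray(cam,px,z):
    p=camera_params(cam);K=np.array(p["K"]);T=np.array(p["camera_from_world"])
    d=T[:3,:3].T@np.linalg.inv(K)@[px[0],px[1],1];c=-T[:3,:3].T@T[:3,3]
    return c+d*(z-c[2])/d[2]
def proj(cam,P):
    p=camera_params(cam);K=np.array(p["K"]);T=np.array(p["camera_from_world"])
    q=K@(T[:3,:3]@np.array(P)+T[:3,3]);return q[:2]/q[2]
def save(cam,name,im=None):
    im=read_camera(cam) if im is None else im
    cv2.imwrite("pics/"+name,cv2.cvtColor(im,cv2.COLOR_RGB2BGR));return im
E
python3 - <<'E'
from h import *
a=save("top","a_top.png");b=save("side","a_side.png")
cv2.imwrite("pics/a.png",cv2.cvtColor(np.vstack([a,b])[:,:,:],cv2.COLOR_RGB2BGR)) if 0 else None
for n in ["rack","dock","home","keeper_back","bottle","timer","beaker","tipbox","marker","vial"]:
  for c in ["top","side"]:
    try:
        r=tip_of(c,n)[:2]
        for k in r: print(n,c,np.round(k["at"]),round(k["confidence"],2),ray(c,k["at"],.025 if n=="keeper_back" else 0).round(3))
    except Exception as e: print(n,c,e)
print(read_time_s(),read_tcp_rot(),read_eef_pos())
for c in ["top","side"]:
    T=np.array(camera_params(c)["camera_from_world"]);print(c,(-T[:3,:3].T@T[:3,3]).round(3))
E
```

```text
rack top [231. 233.] 0.61 [0.511 0.035 0.   ]
dock top [230. 171.] 0.81 [0.682 0.029 0.   ]
dock side [218. 198.] 0.76 [0.678 0.023 0.   ]
home side [207. 222.] 0.78 [0.633 0.099 0.   ]
keeper_back top [297. 172.] 0.67 [ 0.659 -0.152  0.025]
keeper_back side [269. 163.] 0.59 [ 0.661 -0.15   0.025]
bottle top [122. 192.] 0.61 [0.646 0.325 0.   ]
bottle side [116. 279.] 0.77 [0.649 0.342 0.   ]
timer top [398. 207.] 0.82 [ 0.548 -0.42   0.   ]
timer top [164. 206.] 0.42 [0.599 0.211 0.   ]
timer side [354. 144.] 0.84 [ 0.558 -0.423  0.   ]
beaker top [366. 248.] 0.79 [ 0.446 -0.318  0.   ]
beaker side [365. 175.] 0.67 [ 0.455 -0.326  0.   ]
tipbox top [134. 271.] 0.73 [0.432 0.295 0.   ]
tipbox top [295. 170.] 0.25 [ 0.672 -0.152  0.   ]
tipbox side [192. 336.] 0.82 [0.432 0.302 0.   ]
marker top [165. 202.] 0.62 [0.608 0.208 0.   ]
marker side [177. 258.] 0.56 [0.6   0.215 0.   ]
vial top [334. 159.] 0.51 [ 0.697 -0.264 -0.   ]
vial side [282. 144.] 0.53 [ 0.714 -0.265  0.   ]
1.1 [9.84649521e-01 1.74543176e-01 2.23957066e-05 6.34894537e-06] [ 0.22340828 -0.61041244  0.25027747]
top [ 0.388 -0.027  0.994]
side [0.123 0.437 0.707]
```

View pics/a_top.png

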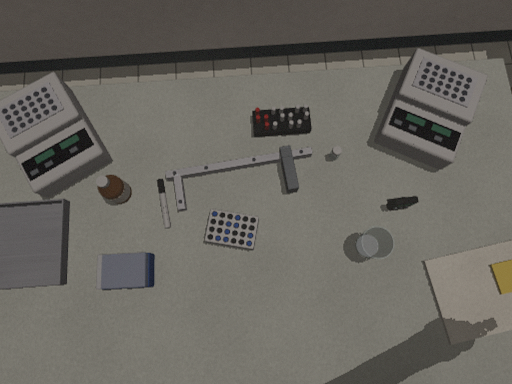

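View pics/a_side.png

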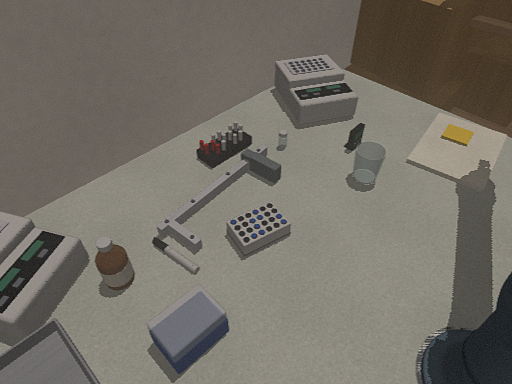

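The top view shows the fence from (167,175) to (311,153), the keeper at (289,168) and the rack at (231,230), with the path to the fence clear. The marker is at (163,203), just left of the end stop. In the side view the rack is at (258,228) and the keeper at (262,163), which agrees. Next I'll look from close by with the wrist camera.

```bash
cat >> h.py <<'E'
def q(th): return [np.cos(th/2),np.sin(th/2),0,0]
E
python3 - <<'E'
from h import *
t=read_time_s()
for z in (.40,.35,.3):
    try: move_ptp([.50,.0,z],q(.1));print("z",z);break
    except MotionError as e: print(z,e)
pause(.2);print(read_time_s()-t)
im=save("wrist","w1.png")
p=camera_params("wrist");np.savez("w1.npz",**{k:np.array(p[k]) for k in("K","camera_from_world")})
for n in ["rack","dock","home","keeper_back"]:
    for k in tip_of("wrist",n)[:2]: print(n,np.round(k["at"]),round(k["confidence"],2),ray("wrist",k["at"],.025 if n=="keeper_back" else 0).round(4))
E
```

```text
z 0.4
2.6416999999999997
rack [237. 118.] 0.68 [0.5191 0.0301 0.    ]
dock [253.   0.] 0.6 [0.6865 0.0213 0.    ]
keeper_back [364.  33.] 0.56 [ 0.656 -0.138  0.025]
```

View pics/w1.png

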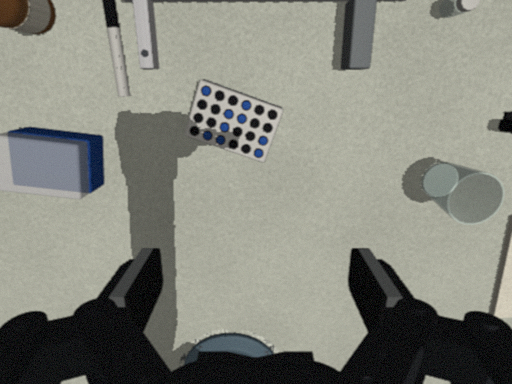

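The wrist view shows the rack turned about 18° relative to the hand: top corners near (201,80), (282,107) and (264,160). The end stop spans columns 137–158 and the keeper 345–375, while the fence sits right at the top edge. I'll shift forward so the fence can be measured.

```bash
python3 - <<'E'
from h import *
movel([.58,.0,.40],speed=.25);pause(.2);print(read_time_s())
im=save("wrist","w2.png")
p=camera_params("wrist")
for n in ["rack","dock","home","keeper_back"]:
    for k in tip_of("wrist",n)[:2]: print(n,np.round(k["at"]),round(k["confidence"],2),ray("wrist",k["at"],.025 if n=="keeper_back" else 0).round(4))
g=cv2.cvtColor(im,cv2.COLOR_RGB2GRAY)
L=cv2.createLineSegmentDetector().detect(g[:240])[0][:,0]
for l in L:
    if np.hypot(l[2]-l[0],l[3]-l[1])>35 and 100<l[0]<420:
        a=ray("wrist",l[:2],.032);b=ray("wrist",l[2:],.032);print(l.round(1),a[:2].round(4),b[:2].round(4),np.degrees(np.arctan2(*(b-a)[[1,0]])).round(1))
cv2.imwrite("pics/w2c.png",cv2.resize(cv2.cvtColor(im,cv2.COLOR_RGB2BGR)[:230,100:430],None,fx=2.4,fy=2.4))
E
```

```text
4.6583
rack [42. 68.] 0.62 [0.6446 0.331  0.    ]
rack [232. 168.] 0.56 [0.5166 0.0316 0.    ]
dock [249.  62.] 0.79 [0.6836 0.02   0.    ]
home [427. 219.] 0.26 [ 0.4574 -0.3158  0.    ]
keeper_back [352.  93.] 0.63 [ 0.6551 -0.1372  0.025 ]
[ 4.058e+02  9.200e+00  3.171e+02 -3.000e-01] [ 0.7696 -0.1859] [ 0.769  -0.0649] 90.3
[116.6  57.9 124.8  99.5] [0.6692 0.2048] [0.6132 0.1948] -169.9
[110.6  95.6 104.8  57.7] [0.6167 0.2153] [0.6679 0.2214] 6.8
[104.9 183.1 105.8 225.6] [0.4808 0.2295] [0.4063 0.2314] 178.5
[338.1  44.6 196.9  45.5] [ 0.7172 -0.1027] [0.6966 0.093 ] 96.0
[148.1  58.7 335.6  58.4] [0.6726 0.1606] [ 0.6991 -0.1024] -84.3
[276.2 161.5 219.1 142.6] [ 0.5426 -0.0367] [0.5634 0.0533] 77.0
[233.3 141.3 277.8 156.5] [0.5675 0.0319] [ 0.5507 -0.0383] -103.5
[152.5 113.2 147.3  60.5] [0.5975 0.1544] [0.6701 0.1619] 5.9
[365.6  58.5 400.6  57.8] [ 0.7031 -0.1446] [ 0.709  -0.1935] -83.2
[153.4  63.  157.8 108.2] [0.6676 0.1532] [0.6056 0.1467] -174.0
[216.9  61.6 155.6  61.7] [0.6783 0.0639] [0.6697 0.1501] 95.7
[127.3 180.9 113.4 133.9] [0.488  0.1941] [0.5608 0.2133] 14.8
[326.9  61.4 219.4  61.5] [ 0.694  -0.0908] [0.6789 0.0604] 95.7
[176.3 185.7 180.8 224.5] [0.4877 0.1167] [0.4206 0.1077] -172.4
[364.9  63.  358.6 124.4] [ 0.6972 -0.1448] [ 0.6115 -0.153 ] -174.5
[345.6  38.  339.  124.3] [ 0.7264 -0.1116] [ 0.6088 -0.1237] -174.1
[331.4 119.4 335.5  63.2] [ 0.6147 -0.1111] [ 0.6928 -0.1033] 5.7
[258.5 208.3 275.3 164.2] [ 0.4621 -0.0174] [ 0.5381 -0.0359] -13.7
```

View pics/w2c.png

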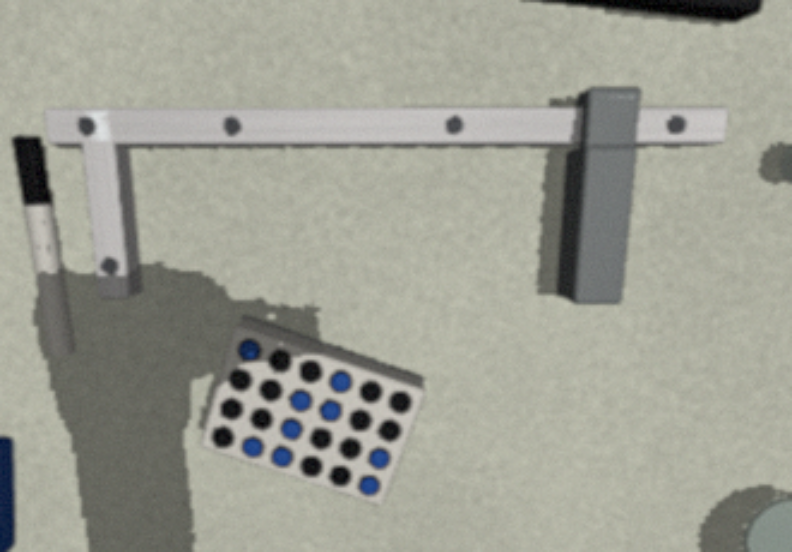

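The dock's yaw is about 5.8° and its origin near (0.686, 0.022). The rack's yaw is about −13° with its centre near (0.518, 0.031). I'll use the open fingers as a two-point bar to square the rack up and push it to the fence.

```bash
cat >> h.py <<'E'
TH=.101;O=np.array([.6857,.0225]);EX=np.array([np.cos(TH),np.sin(TH)]);EY=np.array([-np.sin(TH),np.cos(TH)])
def W(x,y,z): return [*(O+x*EX+y*EY),z]
def D(): p=np.array(read_eef_pos()[:2])-O; return np.array([p@EX,p@EY])
def F(): f=np.array(read_ft_force()); return np.array([f[:2]@EX,f[:2]@EY,f[2]])
def push(ax,a,b,other,z,step,lim,speed=.03,F0=None):
    F0=F() if F0 is None else F0; n=max(1,round(abs(b-a)/step))
    for s in np.linspace(a,b,n+1)[1:]:
        movel(W(s,other,z) if ax==0 else W(other,s,z),speed=speed); f=F()-F0
        print(round(s,4),D().round(4),f.round(1))
        if abs(f[ax])>lim: break
    return s
E
python3 - <<'E'
from h import *
move_ptp(W(-.266,.025,.15),q(TH));movel(W(-.266,.025,.028),speed=.12);pause(.2)
f0=F();print(f0.round(1),read_finger_gap(),read_eef_pos(),read_time_s())
push(0,-.266,-.112,.025,.028,.022,6,.05,f0)
print(read_time_s())
save("top","b.png");
for n in("rack",):
    print([(k["at"],k["confidence"]) for k in tip_of("top",n)[:2]])
im=cv2.imread("pics/b.png");cv2.imwrite("pics/bc.png",cv2.resize(im[120:290,120:370],None,fx=3,fy=3,interpolation=cv2.INTER_CUBIC))
E
```

```text
[0.3 0.5 0.2] 0.08550292116338092 [0.4191719  0.02050207 0.02862928] 7.4167
-0.244 [-0.2439  0.0251] [-1.   0.2 -1.1]
-0.222 [-0.2211  0.025 ] [ 0.2 -1.8 -0.9]
-0.2 [-0.1986  0.0254] [-0.7 -1.2 -0.5]
-0.178 [-0.177   0.0253] [-0.5 -0.8  0.4]
-0.156 [-0.155  0.025] [ 0.6 -0.3 -1.2]
-0.134 [-0.1331  0.025 ] [ 0.2 -0.4 -0.8]
-0.112 [-0.1111  0.025 ] [-0.7 -0.9  0. ]
11.5583
[]
```

View pics/bc.png

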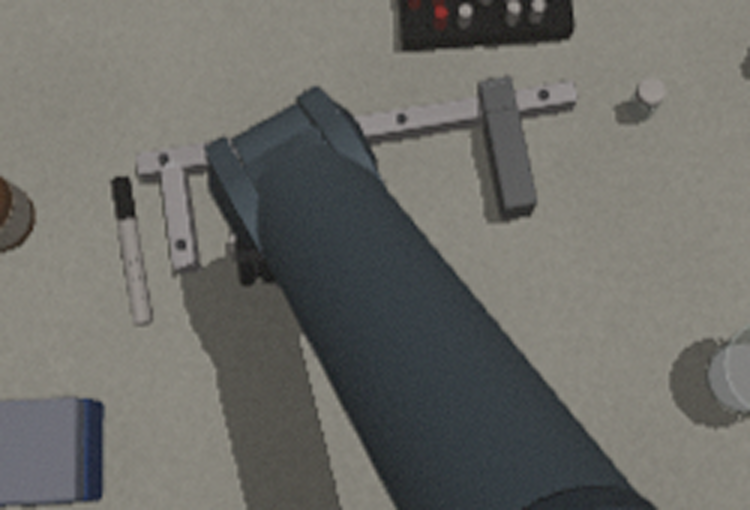

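The arm hides the rack in this view; the end stop and keeper haven't moved. I'll carry on to the fence with small, force-checked steps.

```bash
python3 - <<'E'
from h import *
f0=np.array([-.1,-.2,-.2])
s=push(0,-.112,-.084,.025,.028,.003,6,.02,f0)
pause(.2);print(D(),(F()-f0).round(1),np.round(read_ft_torque(),2))
movel(W(s-.05,.025,.028),speed=.15);movel(W(-.19,.025,.30),speed=.3)
pause(.2);im=save("wrist","w3.png");print(read_time_s())
for k in tip_of("wrist","rack")[:2]: print(np.round(k["at"]),round(k["confidence"],2),ray("wrist",k["at"],0).round(4))
E
```

```text
-0.1089 [-0.1097  0.025 ] [-3.1 -0.7  2.4]
-0.1058 [-0.1063  0.025 ] [-3.5  0.3  1.8]
-0.1027 [-0.106  0.025] [-8.7 -0.4  8.4]
[-0.10599191  0.02503842] [-8.3  0.   7.4] [-0.09  1.66  0.27]
14.5833
[244.  35.] 0.98 [0.6211 0.054  0.    ]
```

View pics/w3.png

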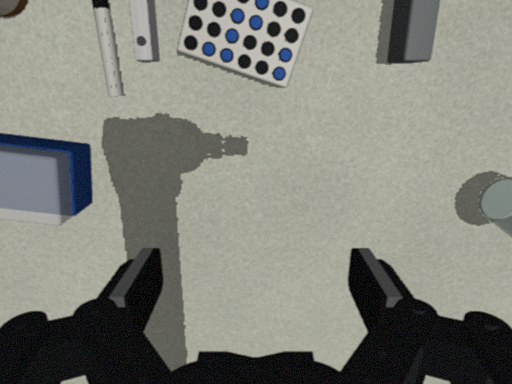

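The rack reached the fence region still turned about 18°. Its near right corner, at about (290,87), slipped into the gap between the open fingers. I'll shut the fingers and push on that corner to turn the rack flush against the fence.

```bash
python3 - <<'E'
from h import *
move_gripper(0.0)
movel(W(-.155,0,.10),speed=.3);movel(W(-.155,0,.030),speed=.15);pause(.2)
f0=F();print(f0.round(1),read_finger_gap(),read_time_s())
push(0,-.155,-.125,0,.030,.03,6,.04,f0)
s=push(0,-.125,-.088,0,.030,.004,6,.025,f0)
pause(.1);print(D(),(F()-f0).round(1))
movel(W(s-.04,0,.030),speed=.2);movel(W(-.19,.025,.30),speed=.3)
pause(.2);im=save("wrist","w4.png");print(read_time_s())
for k in tip_of("wrist","rack")[:2]: print(np.round(k["at"]),round(k["confidence"],2),ray("wrist",k["at"],0).round(4))
E
```

```text
[0.2 0.9 0.7] -8.111921082895517e-06 17.05
-0.125 [-1.256e-01 -1.000e-04] [-1.2 -1.5 -1.7]
-0.1209 [-0.1201  0.0002] [-1.5 -1.8 -1.6]
-0.1168 [-1.16e-01  1.00e-04] [-0.5 -1.9 -0.3]
-0.1127 [-1.12e-01  1.00e-04] [-1.1 -1.2  0.1]
-0.1086 [-1.079e-01  1.000e-04] [-0.5 -1.2 -0.9]
-0.1044 [-1.038e-01  1.000e-04] [-1.  -1.9 -0.8]
-0.1003 [-0.0996  0.0001] [-1.  -2.1 -0.8]
-0.0962 [-0.0966 -0.0001] [-3.1 -2.5  0.4]
-0.0921 [-0.0966 -0.0001] [-11.5  -2.    6.3]
[-9.65727825e-02 -3.45804964e-05] [-10.9  -2.3   6.9]
22.2583
[243.  20.] 0.73 [0.637  0.0567 0.    ]
```

View pics/w4.png

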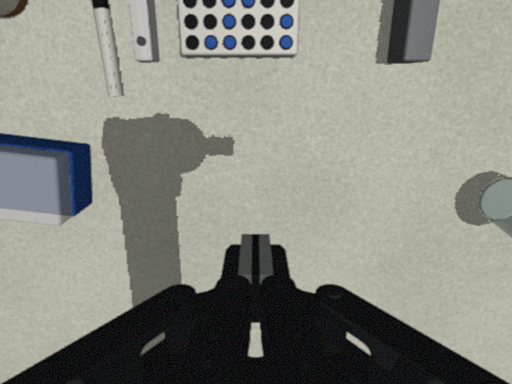

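The rack is now square and flush to the fence: its near edge is level at row 55, from columns 180 to 297, and the TCP stopped at x=−0.0966 as predicted. Next comes the push to the end stop, then the keeper.

```bash
python3 - <<'E'
from h import *
movel(W(-.04,-.072,.11),speed=.35);movel(W(-.04,-.072,.030),speed=.2);pause(.1)
f0=F();print(f0.round(1),read_time_s())
push(1,-.072,-.012,-.04,.030,.03,7,.05,f0)
s=push(1,-.012,.009,-.04,.030,.004,6,.025,f0)
d=D();print(d,(F()-f0).round(1),read_time_s())
movel(W(-.04,s-.025,.030),speed=.2);movel(W(-.04,s-.03,.11),speed=.3)
if abs(d[1]+.0015)<.005:
    movel(W(-.045,-.217,.11),speed=.4);movel(W(-.045,-.217,.030),speed=.2);pause(.1)
    f0=F();print(f0.round(1),read_time_s())
    s=push(1,-.217,-.042,-.045,.030,.06,9,.07,f0)
    if s>-.05:
        s=push(1,s,-.022,-.045,.030,.004,7,.025,f0)
        print(D(),(F()-f0).round(1))
        movel(W(-.045,s-.03,.03),speed=.15)
print(read_time_s())
E
```

```text
[ 0.4 -0.8  0.2] 23.85
-0.042 [-0.0401 -0.0422] [-1.3  0.4  0.5]
-0.012 [-0.0398 -0.011 ] [-0.4  0.6 -0.3]
-0.0078 [-0.0399 -0.0078] [-0.2  0.5 -0.4]
-0.0036 [-0.0399 -0.0038] [-0.1 -0.9  0.1]
0.0006 [-0.0401 -0.0002] [-1.2 -3.4  1.3]
0.0048 [-0.0402 -0.0002] [-2.  -7.7  3.8]
[-0.04019972 -0.00015121] [-2.  -7.7  3.8] 26.6167
[-0.2 -0.9  0.2] 28.5917
-0.1587 [-0.0449 -0.1583] [ 0.1  1.5 -1.3]
-0.1003 [-0.0451 -0.0996] [ 0.3  1.3 -0.2]
-0.042 [-0.0451 -0.0414] [0.5 0.5 0.4]
-0.038 [-0.0451 -0.0382] [-0.2 -0.5  0.1]
-0.034 [-0.045  -0.0352] [-0.2 -3.   0.9]
-0.03 [-0.0449 -0.0345] [-0.6 -7.   3.1]
-0.026 [-0.0448 -0.0339] [ -1.6 -10.2   5. ]
[-0.04479105 -0.0339218 ] [ -1.6 -10.2   5. ]
33.125
```

```bash
python3 - <<'E'
from h import *
movel(W(-.12,-.08,.28),speed=.35);pause(.15)
im=save("wrist","w5.png");print(read_time_s())
for n in("rack","keeper_back"):
  for k in tip_of("wrist",n)[:2]:
    p=ray("wrist",k["at"],.025 if n!="rack" else 0)[:2]-O; print(n,np.round(k["at"]),round(k["confidence"],2),np.round([p@EX,p@EY],4))
cv2.imwrite("pics/w5c.png",cv2.resize(cv2.cvtColor(im,cv2.COLOR_RGB2BGR)[:200,30:330],None,fx=2.6,fy=2.6,interpolation=cv2.INTER_CUBIC))
E
```

```text
34.225
rack [125.  85.] 0.63 [-0.0473  0.074 ]
keeper_back [195.  85.] 0.62 [-0.0466 -0.0129]
```

View pics/w5c.png

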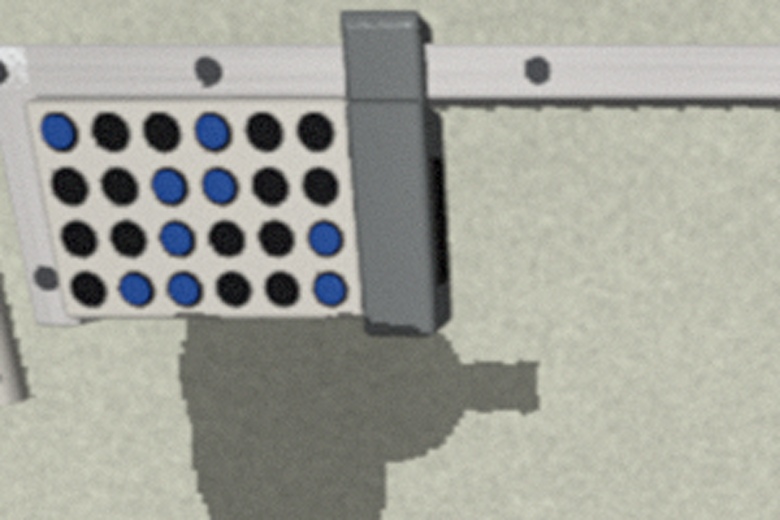

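The rack sits in the corner with the keeper closed on it: its near edge is straight at row ~317 of the crop and it meets the keeper at columns 350–365. The two stop positions differ by 33.7 mm where I expected 30 mm, so I'll look straight down into both seams.

```bash
python3 - <<'E'
from h import *
o=[]
for i,y in enumerate((.013,.14)):
    movel(W(-.14,y,.25),speed=.35);pause(.15);im=save("wrist",f"w6{i}.png")
    c=proj("wrist",W(-.0425,y,.04));print(c,read_time_s())
    x0=int(np.clip(c[0]-65,0,382));y0=int(max(0,c[1]-75))
    o.append(cv2.resize(im[y0:y0+150,x0:x0+130],(390,450),interpolation=cv2.INTER_CUBIC))
save("","w6.png",np.hstack(o))
E
```

```text
[252.63639592  61.30175027] 34.9583
[251.49396541  61.0179044 ] 35.675
```

View pics/w6.png

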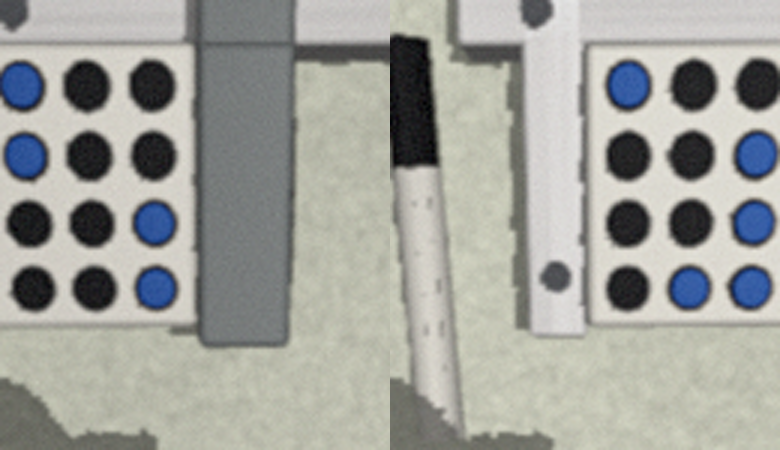

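Both seams are tight: the keeper seam is at columns 195–200 of the left half and the stop seam at 582–588 of the right half, about 1 mm of bevel shadow with no bench showing. Given the viewing angle I can't rule out a 1–2 mm gap at the fence, so I'll give one gentle central nudge and then withdraw.

```bash
python3 - <<'E'
from h import *
movel(W(-.125,.0765,.030),speed=.25);pause(.05);f0=F()
push(0,-.125,-.101,.0765,.030,.024,6,.04,f0)
s=push(0,-.101,-.089,.0765,.030,.003,7,.03,f0)
movel(W(-.14,.0765,.030),speed=.12);movel(W(-.16,.0765,.22),speed=.3)
pause(.1);im=save("wrist","w7.png");print(read_time_s(),F().round(1))
for n in("rack","keeper_back"):
  for k in tip_of("wrist",n)[:1]:
    p=ray("wrist",k["at"],.025 if n!="rack" else 0)[:2]-O; print(n,round(k["confidence"],2),np.round([p@EX,p@EY],4))
E
```

```text
-0.101 [-0.1013  0.0765] [ 0.9 -0.6  0.1]
-0.098 [-0.0979  0.0765] [ 0.9 -0.1  0.3]
-0.095 [-0.0967  0.0765] [-4.3 -0.8  3.5]
-0.092 [-0.0967  0.0765] [-9.6 -0.6  7. ]
39.775 [ 0.4 -0.6 -1. ]
rack 0.66 [-0.0469  0.0765]
keeper_back 0.65 [-0.0459 -0.0148]
```

View pics/w7.png

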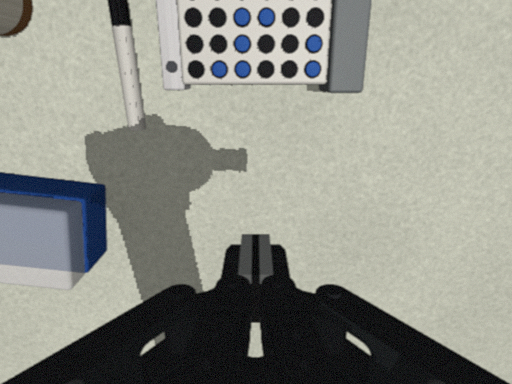

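The nudge met the same hard stop (−0.0967 against −0.0966), so the rack was already flush. The picture shows the rack square between the stop (column 180) and the keeper (column 330), with the hand clear.

```bash
python3 -c "
from bench import *
sign_off();print(read_time_s())"
```

```text
the job is handed in; nothing more can be done
the job is handed in; nothing more can be done
```

The rack is in the corner stop, flush against the fence and the end stop as far as I could measure. The keeper is closed up against its other end. I handed the job in at about 39.8 s with the hand clear.

- **First push:** my first push with open fingers went partly wrong. The rack's corner slipped between the fingers and it stayed turned about 18°. I squared it against the fence with the fingers shut, then pushed it to the end stop and closed the keeper. The sideways force on the hand read no more than about 12 N in any push.
- **Fence:** a last gentle push stopped at −0.0967 m, where the earlier one had stopped at −0.0966 m.
- **End stop and keeper:** seen from straight above, both seams were about 1 mm of dark line with no bench showing. The last network reading put the rack at y = 76.5 mm, which is exactly home. Its x of −47 mm was about 4 mm short of home; I went by the fence contact instead.
- **Unexplained:** the finger stops on the rack end and on the keeper's back were 33.7 mm apart, where I expected 30 mm. I think the rubber patch and finger give account for it, but I couldn't confirm that.
- **Other things on the bench:** the marker and tip box looked undisturbed in the last picture. I didn't re-measure any of the others.

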